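# Unclip the cover panel of the balcony shoe-care caddy

### The job

Open the shoe-care caddy: press its springy snap tab inward, gently, until the cover panel pops up, then lift the panel off by its rib and lay it flat, rib up, inside the raised edge of the low aluminium tier beside it. Do not push the tab much farther than it takes to let go, or it cracks, do not pull at the panel while it is still clipped, and leave the tumbler, bottle and brush where they stand.

Things in the scene. Friction and masses are not known exactly. Their poses are not given: they have to be found in the camera images.
- caddy: Grey plastic open-topped box, 164 (x) by 118 (y) by 90 mm high, fixed. Origin: centre of its underside, on the bench; z up. The cover panel sits in its mouth with 1 mm play all round, underside 75 mm above the bench. The snap tab stands at the -x end (nearer the robot); INWARD means along the caddy's +x, level.
- panel_seat (a point): Centre of the panel's seat in the caddy, 75 mm above the bench, axes as the caddy's. Four sprung pins here push the clipped panel up with about 4 N: when the tab lets go, the panel rises 11 mm by itself and stays there, level and loose; it does not clip in again when the tab is let go, and can then be lifted straight up.
- tab: The caddy's flexing snap tab: upright grey plastic tongue, 22 mm wide (y), 4 mm thick. Origin: its root, 33 mm above the bench, 53 mm from the caddy's centre towards -x; axes as the caddy's at rest. It bends about y, top going inward, and springs back. It cracks if bent past 0.13 rad, or if any force on it passes 16 N, also when the panel is pulled up while clipped.
- tab_nose (a point): Tip of the tab's nose, 85 mm above the bench, pointing outward (-x). The tab passes up through a window in the panel and the nose hooks over the panel's end strip by 3.5 mm. Pressed 100 mm above the bench, the tab gives from about 2 N, lets the panel go after 3 to 6 mm of travel at 5 to 8 N, and cracks at 9 mm (9 N of spring force).
- tab_pad (a point): Nominal middle of the outward face of the thumb pad on the tab, 59 mm from the caddy's centre towards -x, 107 mm above the bench; axes as the caddy's. Pad 24 mm wide (y), from 95 to 119 mm above the bench. The real face stands up to 8 mm nearer or farther along x than this point: find it by feel. Press with the fingertips at least 100 mm above the bench: the panel rises to 94 mm, rim 90 mm.
- panel_grip (a point): Centre of the grip rib on the loose white plastic panel, axes as the panel's (z up; x along the rib, away from the tab). Rib 60 mm long (x), 12 mm thick (y), 30 mm high (15 mm above this point). Panel 150 (x) by 104 (y) by 8 mm, 130 g; its underside is 23 mm below this point, its middle 5 mm towards -x. Clipped, this point is 98 mm above the bench; popped up, 109 mm.
- tier: Low aluminium stacking tier, fixed, 220 (x) by 170 (y) mm: four legs and a tray with a raised edge. Origin: centre of its footprint, on the bench. Tray 210 by 160 mm inside, floor 60 mm above the bench, raised edge to 72 mm. The panel fits with its long side along the tier's x, either way round.
- tumbler: Stainless tumbler, 70 mm wide, 100 mm high, origin under its centre; leave alone.
- bottle: Green glass bottle, 66 mm wide, 200 mm high, origin under its centre; leave alone.
- brush: Grey plastic brush lying on its bristles, 160 by 45 by 40 mm, origin under its centre; leave alone.
Things that resemble listed ones, but are neither listed nor needed, are in the scene too. Of the things like the caddy, leave any that is blue; of the rest the smaller one is meant. Of the things like the part that bears panel_grip, leave any that is black; of the rest the larger one is meant.

How it is judged (in metres and radians):
On the way, in this order (a step that is already met when the one before it is completed fails the run):
1. a fingertip presses the snap tab (more than 2 N) (contact force between the fingers and tab above 2 N), for 0.05 s.
2. the panel has popped up at least 5 mm in the caddy's mouth (x of panel_grip in the frame of caddy between -0.01 and 0.02 m and y of panel_grip in the frame of caddy between -0.015 and 0.015 m and z of panel_grip in the frame of caddy between 0.103 and 0.125 m), for 0.1 s.
3. the panel is lifted off, its underside clear of the caddy by more than 20 mm (height (world z) of panel_grip above 0.135 m), for 0.1 s.
At the end, for the whole second after the job is handed in: The panel lies flat in the tier's tray, rib up (tilt under 0.05 rad, rib centre 79 to 86.5 mm above the bench, so its underside is on the tray floor within about 4 mm), its rib centre within 45 mm (x) and 40 mm (y) of the tray's middle, let go and at rest (x of panel_grip in the frame of tier between -0.045 and 0.045 m and y of panel_grip in the frame of tier between -0.04 and 0.04 m and z of panel_grip in the frame of tier between 0.079 and 0.0865 m and angle between panel_grip's own z axis and vertical below 0.05 rad); the robot touches nothing.
It fails at once if the snap tab bent past 0.13 rad (it cracks) (angle between tab's own z axis and vertical above 0.13 rad).
It fails at once if a force of more than 16 N on the snap tab (it cracks) (contact force between anything else and tab above 16 N).
It fails at once if tumbler, bottle or brush moved more than 30 mm or tipped (distance of any of tumbler, bottle, brush from where it was at the start of the episode above 0.03 m or angle between any of tumbler, bottle, brush's own z axis and vertical above 0.4 rad).
It also fails if it takes over 64 s, if anything falls off the work surface, if the arm or the gripper's body presses on something with over 40 N, if the wrist force passes 120 N, or if a joint passes its speed limit or range.

### The arm

A 6-joint arm with a two-finger parallel gripper is mounted at the origin on the work surface. World frame = base frame: x ahead of the robot, y to its left, z up, the work surface at z = 0. Lengths are in mm, angles in degrees, forces in N, time in s.
With the tool pointing down it reaches from about 300 to 850 mm from the base axis. Payload 5.4 kg.
Tool frame: the origin (TCP) lies between the finger pads; the fingertips stand 14 mm ahead of it and the grasp point (between the pads) lies 5 mm behind it; z points along the fingers, x is the direction in which the jaws open and shut, and the axes are right-handed (so a half turn about z gives the same grasp; the last joint's range is limited). The gripper opens to 85 mm and grips with 20 to 120 N. Pads are 22 mm wide; open, the fingers measure 114 mm over their backs; the gripper's body (76 mm by 85 mm) begins 54 mm behind the grasp point. The pads swing forward as they close: fully open they stand 13 mm farther back than shut.
Start: joints at [-77.412, 9.076, 91.501, -0, 79.423, -12.038], TCP at [239.571, -522.697, 245.299] pointing down, gripper open.
Joint ranges: [-166.64, 166.64], [-54.1, 131.32], [10.49, 154.53], [-73.88, 253.88], [9.74, 151.15], [-171.62, 171.62]. Speed limits (degrees/s): [147.25, 147.25, 180, 180, 180, 180].

### API

Orientations are given as a 3x3 rotation matrix whose columns are the frame's x, y, z axes.
In Python, from bench import get_state, get_image, job_done gives the robot as it stands.
- The arm moves only by the shell command python3 -m handwheel 'ROWS'. ROWS is JSON, a list of rows, each a list of 5 numbers: the opening, from 0 (shut) to 1 (fully open), then the shift along the tool's x, y, z normalised to -1 to 1, where 1 is 200 mm, then the turn about the tool's z normalised to -1 to 1, where 1 is 90 degrees. In form: [[grip, tx, ty, tz, yaw], ...]. A call has 1 to 20 rows; each row is the pose to reach, as a shift and turn from the pose measured when the call began, along the tool's axes at that moment; what a row does not reach only later rows make up. A row lasts 1/8 s, in which the tool goes at most 62.5 mm and 10.7 degrees, less where a joint would pass 70% of its speed; a pose out of reach is approached as far as the arm can. A call with a number of a shift or a turn outside -1 to 1 is refused whole. A call with a gripper value outside its range is refused whole. The fingers move at their own pace and stop on an object; the grip force is fixed at half the most. Time passes only in rows, so rows that repeat a pose let the fingers close. It gives the time, the measured TCP pose, the force and the opening at its end, in the units of the state.
- get_state(): the state, without advancing time (a new reading comes with each control period).
- get_image(name): name is "scene" or "side" or "wrist"; returns a dict with "frame" (384x512x3 uint8, blue, green, red), "fx", "fy", "cx", "cy" (pixels), "T" (4x4, takes a point from camera to world coordinates); the wrist camera has in their place "T_tool_cam" (4x4, takes a point from camera to tool coordinates, whose origin is the TCP and whose axes are the tool frame's). Camera axes: x right, y down, z forward; pixel columns grow to the right and rows downward; lengths in mm; the calibration is good to about 2 mm. A picture is of the moment at which its call begins: read the wrist's pose just before it. There is no depth.
- job_done(): hands the job in, once; it reports no verdict.
The state is a dict: "time_s": time; "q": joint angles; "qd": joint speeds; "joint_torque": joint torques, N m; "ee_pos": TCP position; "ee_rot": TCP orientation; "wrist_force": force on the tool from outside, world axes, zero at the start; "wrist_torque": the same for the moment, N m; "opening": opening from 0.0 (shut) to 1.0 (fully open).
Only numpy, scipy, OpenCV 4.12 (cv2) and the standard library are available. Lean on these libraries where they do the work, as an engineer would, in place of code of your own. Each camera call takes 0.05 s, during which the arm holds its last target.

## Working session

There is one attempt and no reset: what is moved stays moved. The work goes in short steps, Python scripts to look and compute and a shell command to move; the robot and the scene stay as the last step left them, time stands still between calls to the robot, and variables do not carry over. Pictures are saved under pics/ and viewed, and the job is handed in when it is done.

```bash
ls; mkdir -p pics
python3 - <<'E'
from bench import *
import cv2,json,numpy as np
s=get_state(); print(s['time_s'],s['ee_pos'],s['ee_rot'],s['wrist_force'],s['opening'])
for n in ['scene','side','wrist']:
    d=get_image(n); cv2.imwrite(f'pics/{n}0.png',d['frame'])
    print(n,d['fx'],d['fy'],d['cx'],d['cy'],np.round(d.get('T',d.get('T_tool_cam')),3).tolist())
    np.savez(f'pics/{n}0.npz',**{k:np.array(v) for k,v in d.items()})
E
```

```text
pics
0.0 [ 239.44769333 -522.14447706  244.32843876] [[ 4.16705647e-01 -9.09041378e-01 -4.19558454e-04]
 [-9.09039680e-01 -4.16705697e-01  1.79503591e-03]
 [-1.80659432e-03 -3.66606319e-04 -9.99998301e-01]] [-0.71768568 -0.03223939 -0.22540287] 1.0005072166765687
scene 362.62066872219253 362.62066872219253 251.4906574400399 194.09671068583893 [[-0.754, 0.506, -0.419, 999.255], [0.656, 0.579, -0.483, 575.312], [-0.002, -0.64, -0.769, 895.134], [0.0, 0.0, 0.0, 1.0]]
side 448.1938013608737 448.1938013608737 255.68234291949753 191.55587554599018 [[-0.888, -0.357, 0.289, 203.038], [-0.459, 0.678, -0.574, 764.128], [0.009, -0.642, -0.766, 1022.949], [0.0, 0.0, 0.0, 1.0]]
wrist 307.9066337899446 307.9066337899446 260.8948196804178 190.55246924494153 [[1.0, -0.0, 0.001, -0.28], [-0.0, 0.962, 0.272, -68.453], [-0.001, -0.272, 0.962, -128.622], [0.0, 0.0, 0.0, 1.0]]
```

View pics/scene0.png

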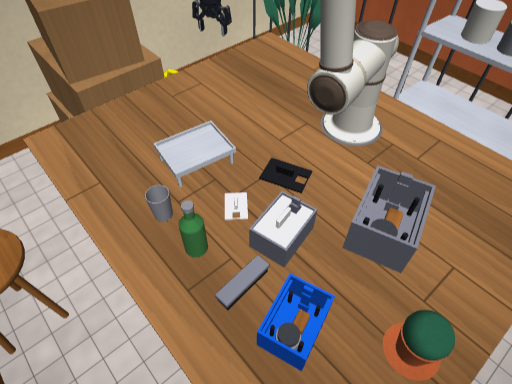

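View pics/side0.png

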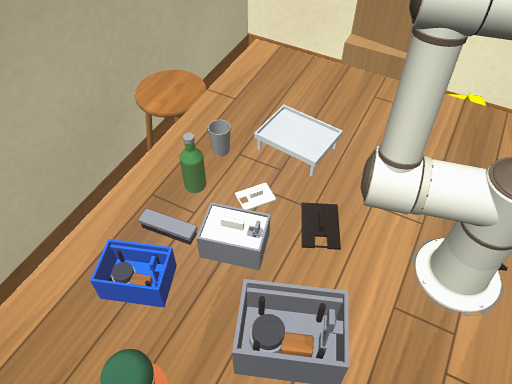

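View pics/wrist0.png

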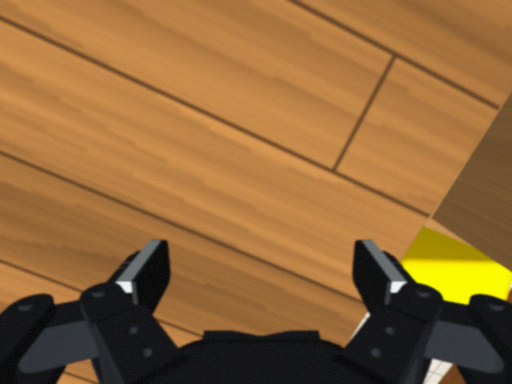

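The candidates, by scene-image pixel:
- **Caddies:** grey with the white panel (283,227), bigger grey (392,217), and blue (296,320). I choose the smaller grey one at (283,227).
- **Panels:** white in the caddy (285,215), small white (235,206), and black (286,175). I choose the larger white one, which is in the caddy.

Next I'll check that choice in a close crop.

```bash
cat > h.py <<'E'
import numpy as np,cv2
def load(n): return dict(np.load(f'pics/{n}.npz'))
def ray(d,u,v,T=None):
    T=d['T'] if T is None else T
    r=T[:3,:3]@np.array([(u-d['cx'])/d['fx'],(v-d['cy'])/d['fy'],1.]); return T[:3,3],r
def onz(d,u,v,z,T=None):
    o,r=ray(d,u,v,T); return o+r*(z-o[2])/r[2]
def proj(d,p,T=None):
    T=d['T'] if T is None else T
    c=T[:3,:3].T@(np.array(p)-T[:3,3]); return np.array([d['fx']*c[0]/c[2]+d['cx'],d['fy']*c[1]/c[2]+d['cy']])
E
python3 - <<'E'
import cv2
a=cv2.imread('pics/scene0.png')[185:270,235:335]; b=cv2.imread('pics/side0.png')[190:275,185:285]
cv2.imwrite('pics/crop1.png',cv2.hconcat([cv2.resize(x,None,fx=4,fy=4,interpolation=cv2.INTER_CUBIC) for x in(a,b)]))
a=cv2.imread('pics/scene0.png')[115:195,145:245]; b=cv2.imread('pics/side0.png')[95:175,250:350]
cv2.imwrite('pics/crop2.png',cv2.hconcat([cv2.resize(x,None,fx=4,fy=4,interpolation=cv2.INTER_CUBIC) for x in(a,b)]))
E
```

```text
(no output)
```

View pics/crop1.png

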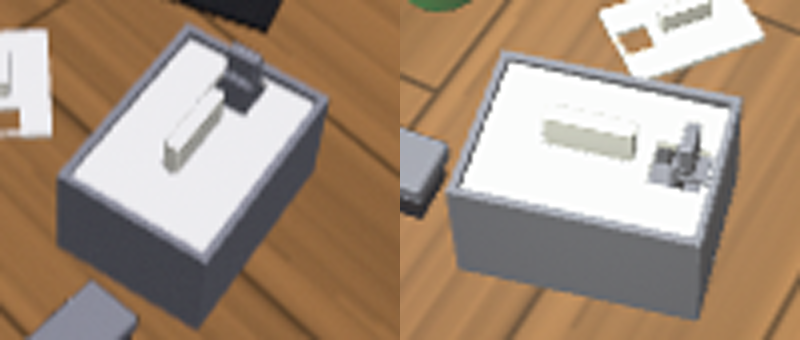

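View pics/crop2.png

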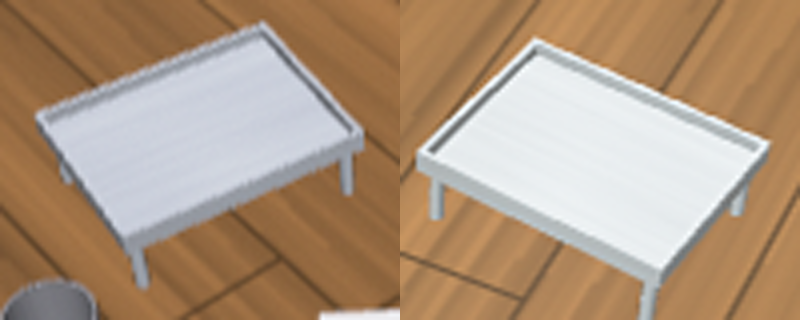

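Run:
```python
from h import *
sc,sd=load('scene0'),load('side0')
def go(name,S,offS,D,offD,z):
    for nm,d,P,o in(('scene',sc,S,offS),('side',sd,D,offD)):
        Q=np.array([onz(d,p[0]/4+o[0]-.4,p[1]/4+o[1]-.4,z)[:2] for p in P])
        e=[np.linalg.norm(Q[i]-Q[(i+1)%4]) for i in range(4)]
        a=[np.degrees(np.arctan2(*(Q[(i+1)%4]-Q[i])[::-1])) for i in range(4)]
        print(name,nm,Q.round(0).tolist(),'c',Q.mean(0).round(1),np.round(e,0),np.round(a,1))
go('caddy',[(188,25),(328,97),(206,260),(57,180)],(235,185),[(342,98),(297,242),(52,196),(103,52)],(185,190),90)
go('tier',[(263,22),(362,130),(128,240),(37,115)],(145,115),[(370,145),(255,272),(17,155),(134,39)],(250,95),72)
# tab, rib
```

```text
caddy scene [[487.0, 117.0], [459.0, 229.0], [615.0, 267.0], [647.0, 157.0]] c [552.1 192.7] [115. 161. 114. 165.] [ 104.    13.6  -73.9 -166. ]
caddy side [[486.0, 116.0], [462.0, 228.0], [612.0, 269.0], [643.0, 156.0]] c [550.8 192.1] [115. 156. 117. 162.] [ 102.2   15.2  -74.6 -165.9]
tier scene [[437.0, -297.0], [459.0, -131.0], [674.0, -154.0], [652.0, -324.0]] c [ 555.4 -226.2] [168. 216. 171. 217.] [ 82.3  -6.1 -97.4 172.9]
tier side [[436.0, -295.0], [463.0, -125.0], [675.0, -155.0], [654.0, -325.0]] c [ 556.7 -225. ] [171. 214. 171. 220.] [ 81.   -8.  -96.9 172.1]
```

Run:
```python
from h import *
sc,sd=load('scene0'),load('side0')
f=lambda n,a,b,z:print(n,onz(sc,*a,z).round(0)[:2],onz(sd,*b,z).round(0)[:2])
f('bottle',(187,205),(188,138),200); f('tumbler',(157,191),(219,126),100); f('brush',(242,277),(168,222),40)
f('smallwhite',(235,206),(256,195),4); f('black',(286,175),(321,226),4)
f('padtop',(235+245/4,185+45/4),(185+290/4,190+127/4),119)
c=np.array([551.5,192.4]); a=np.radians(14.4); R=np.array([[np.cos(a),-np.sin(a)],[np.sin(a),np.cos(a)]])
for p in [(-59,0),(5,0),(-59-30,0)]: print(p,(c+R@p).round(1))
# project nominal pad top edges for comparison in crop
for off in(-8,0,8):
  for y in(-12,12):
    P=np.r_[c+R@(-59+off,y),119]; u=proj(sc,P); v=proj(sd,P); print(off,y,((u-[235,185])*4).round(0),((v-[185,190])*4+[400,0]).round(0))
```

```text
bottle [762.  61.] [757.  67.]
tumbler [ 763. -112.] [ 770. -107.]
brush [734. 231.] [734. 234.]
smallwhite [584.  18.] [580.  12.]
black [373.  28.] [368.  27.]
padtop [488. 175.] [494. 172.]
(-59, 0) [494.4 177.7]
(5, 0) [556.3 193.6]
(-89, 0) [465.3 170.3]
-8 -12 [233.  37.] [703. 121.]
-8 12 [263.  52.] [694. 151.]
0 -12 [227.  44.] [690. 118.]
0 12 [257.  60.] [682. 149.]
8 -12 [221.  52.] [678. 116.]
8 12 [251.  67.] [669. 146.]
```

Run:
```python
import cv2
a=cv2.imread('pics/scene0.png')[190:220,275:315]; b=cv2.imread('pics/side0.png')[210:245,240:280]
cv2.imwrite('pics/crop3.png',cv2.resize(a,None,fx=10,fy=10,interpolation=cv2.INTER_CUBIC))
```

```text
(no output)
```

View pics/crop3.png

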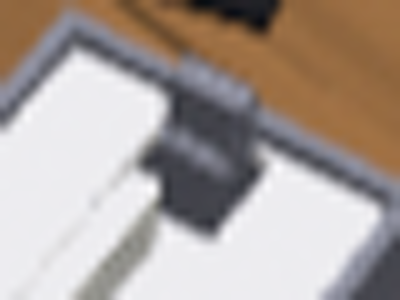

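```bash
python3 -m handwheel '[[0,-0.3,-0.27,0,0.11],[0,-0.6,-0.55,0,0.11],[0,-0.89,-0.82,0,0.11],[0,-0.89,-0.82,0,0.11],[0,-0.89,-0.82,0,0.11],[0,-0.89,-0.82,0,0.11],[0,-0.89,-0.82,0,0.11]]'
```

```text
time_s: 1.02
ee_pos: [314.1, -293.1, 244.8]
ee_rot: [[0.253, -0.968, -0.001], [-0.968, -0.253, 0.001], [-0.001, 0.0, -1.0]]
wrist_force: [0.4, -0.2, -0.8]
opening: 0.002
```

```bash
python3 -m handwheel '[[0,-0.34,-0.22,0,0],[0,-0.69,-0.44,0,0],[0,-1,-0.64,0,0],[0,-1,-0.64,0,0],[0,-1,-0.64,0,0],[0,-1,-0.64,0,0]]' && python3 -m handwheel '[[0,-0.34,-0.22,0,0],[0,-0.69,-0.44,0,0],[0,-1,-0.64,0,0],[0,-1,-0.64,0,0],[0,-1,-0.64,0,0],[0,-1,-0.64,0,0]]'
python3 - <<'E'
from bench import *
import cv2,numpy as np
s=get_state(); print(s['ee_pos'],s['q'])
for n in ['wrist','side']:
    d=get_image(n); cv2.imwrite(f'pics/{n}1.png',d['frame'])
    np.savez(f'pics/{n}1.npz',ee_pos=s['ee_pos'],ee_rot=s['ee_rot'],**{k:np.array(v) for k,v in d.items()})
E
```

```text
time_s: 1.78
ee_pos: [387.4, -68.2, 245.1]
ee_rot: [[0.252, -0.968, -0.001], [-0.968, -0.252, 0.001], [-0.001, 0.001, -1.0]]
wrist_force: [-1.0, -0.1, -0.8]
opening: -0.002
time_s: 2.52
ee_pos: [461.3, 155.8, 244.9]
ee_rot: [[0.25, -0.968, -0.002], [-0.968, -0.25, 0.0], [-0.001, 0.002, -1.0]]
wrist_force: [0.0, -0.6, -0.2]
opening: 0.002
[461.25716521 155.78949095 244.89120106] [ 4.39381577e+00 -4.15712806e+00  1.05217099e+02  1.88396683e-02
  7.90367702e+01  7.99236020e+01]
```

View pics/wrist1.png

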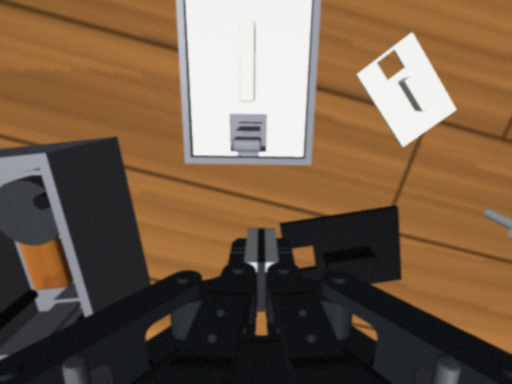

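View pics/side1.png

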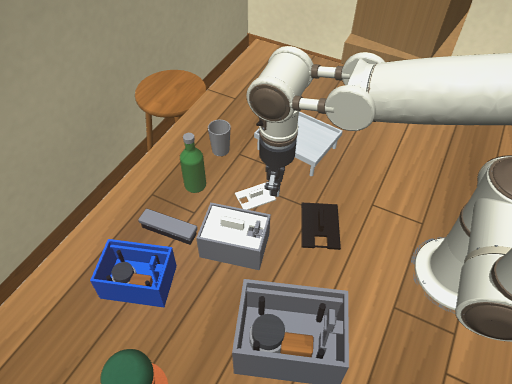

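The wrist view shows the caddy's tab end near pixels (186,164) to (311,163), the pad at (248,147), the rib from (247,20) to (247,100), and the shut fingertips at (262,230). I'll measure from these.

Run:
```python
from h import *
d=load('wrist1'); Tt=np.eye(4); Tt[:3,:3]=d['ee_rot']; Tt[:3,3]=d['ee_pos']; T=Tt@d['T_tool_cam']
for z in(0,14,20): print('tool z',z,proj(d,(Tt@[0,0,z,1])[:3],T).round(0), [proj(d,(Tt@[x,11,z,1])[:3],T).round(0).tolist() for x in(-14,14)],[proj(d,(Tt@[x,-11,z,1])[:3],T).round(0).tolist() for x in(-14,14)])
im=d['frame']
cv2.imwrite('pics/crop4.png',cv2.resize(im[0:260,160:340],None,fx=3,fy=3)[:,:][0:600] if 0 else cv2.resize(im[95:260,170:340],None,fx=3.5,fy=3.5,interpolation=cv2.INTER_CUBIC))
P=[onz(d,u,v,90,T) for u,v in[(186,164),(311,163),(180,0),(321,0)]]
print(np.round(P,1)); e=P[0]-P[1]; print('mouth width',np.linalg.norm(e),'yaw',np.degrees(np.arctan2(e[1],e[0]))-90, 'mid',(P[0]+P[1])/2)
l=P[2]-P[0]; r=P[3]-P[1]; print([np.degrees(np.arctan2(v[1],v[0])) for v in(l,r)])
R=[onz(d,u,v,113,T) for u,v in[(247.5,20),(247,100)]]; print('rib top',np.round(R,1),np.linalg.norm(R[0]-R[1]),np.mean(R,0))
```

```text
tool z 0 [261. 257.] [[231.0, 278.0], [291.0, 278.0]] [[230.0, 235.0], [292.0, 235.0]]
tool z 14 [261. 244.] [[234.0, 264.0], [288.0, 264.0]] [[233.0, 224.0], [289.0, 224.0]]
tool z 20 [261. 239.] [[235.0, 258.0], [287.0, 258.0]] [[234.0, 219.0], [288.0, 219.0]]
[[457.2 227.1  90. ]
 [487.3 114.3  90. ]
 [589.4 256.9  90. ]
 [618.1 145.8  90. ]]
mouth width 116.70350498338712 yaw 14.941727397209746 mid [472.27664552 170.69006201  90.        ]
[np.float64(12.736815087293293), np.float64(13.557038312338058)]
rib top [[583.9 198.1 113. ]
 [527.2 184.5 113. ]] 58.31714303219987 [555.58051501 191.29975731 113.        ]
```

View pics/crop4.png

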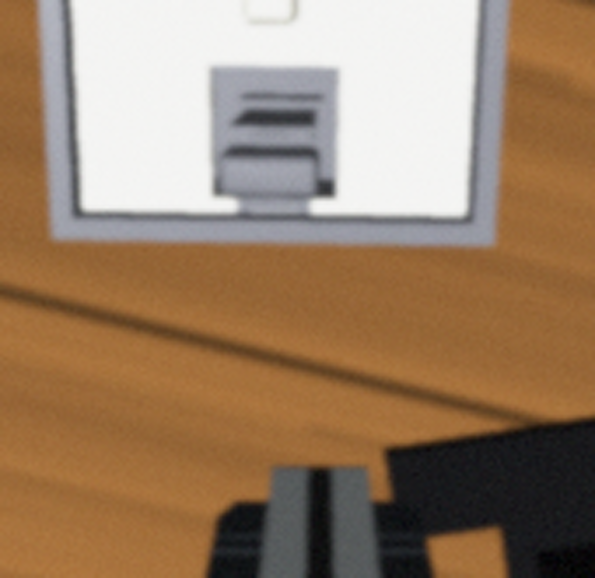

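Run:
```python
from h import *
d=load('wrist1'); Tt=np.eye(4); Tt[:3,:3]=d['ee_rot']; Tt[:3,3]=d['ee_pos']; T=Tt@d['T_tool_cam']
a=np.radians(14.3); R=np.array([[np.cos(a),-np.sin(a)],[np.sin(a),np.cos(a)]]); c=np.array([551.6,191.8])
for nm,(u,v),z in[('padtop near edge',(246.6,95+155/3.5),119),('padtop outer',(246.6,95+195/3.5),119),('rib',(247.2,60),113)]:
    P=onz(d,u,v,z,T)[:2]; print(nm,P.round(1),(R.T@(P-c)).round(1))
print('tcp',(R.T@(d['ee_pos'][:2]-c)).round(1))
```

```text
padtop near edge [497.1 177.2] [-56.4  -0.7]
padtop outer [488. 175.] [-65.8  -0.6]
rib [556.5 191.6] [ 4.7 -1.4]
tcp [-96.4 -12.6]
```

```bash
python3 -m handwheel '[[0,-0.06,-0.01,0.2,0],[0,-0.06,-0.01,0.4,0],[0,-0.06,-0.01,0.55,0],[0,-0.06,-0.01,0.62,0],[0,-0.06,-0.01,0.62,0],[0,-0.06,-0.01,0.62,0],[0,-0.06,-0.01,0.62,0]]'
python3 - <<'E'
from bench import *
import cv2,numpy as np
s=get_state(); print(s['ee_pos'],s['wrist_force'])
for n in ['wrist','side']:
    d=get_image(n); f=d['frame']
    if n=='side': f=cv2.resize(f[150:280,170:330],None,fx=4,fy=4,interpolation=cv2.INTER_CUBIC)
    cv2.imwrite(f'pics/{n}2.png',f)
c=np.array([551.6,191.8]);a=np.radians(14.3); R=np.array([[np.cos(a),-np.sin(a)],[np.sin(a),np.cos(a)]]);print(R.T@(np.array(s['ee_pos'])[:2]-c))
E
```

```text
time_s: 3.5
ee_pos: [460.9, 167.9, 122.5]
ee_rot: [[0.249, -0.969, 0.001], [-0.969, -0.249, 0.001], [-0.0, -0.002, -1.0]]
wrist_force: [0.0, -0.4, -0.2]
opening: -0.002
[460.9164598  167.90762868 122.4831781 ] [ 0.02113749 -0.43075053 -0.22702122]
[-93.77516916  -0.75333877]
```

View pics/wrist2.png

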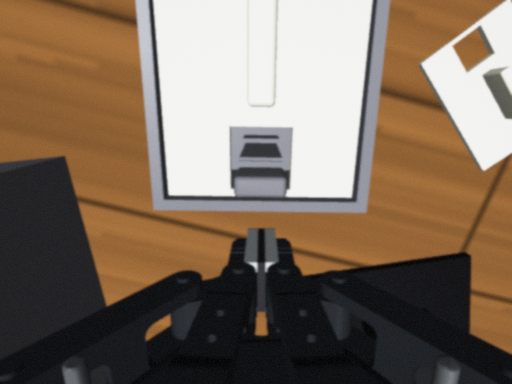

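View pics/side2.png

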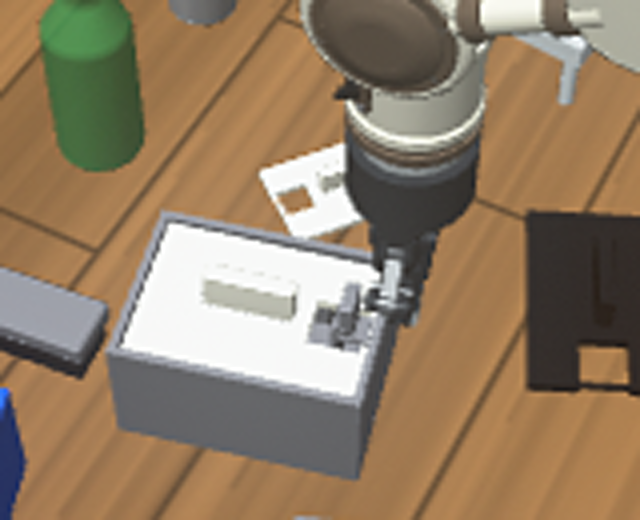

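```bash
python3 -m handwheel '[[0,0,-0.025,0.005,0],[0,0,-0.05,0.005,0],[0,0,-0.05,0.005,0],[0,0,-0.05,0.005,0]]'; python3 -m handwheel '[[0,0,-0.005,0,0],[0,0,-0.01,0,0],[0,0,-0.01,0,0]]'; python3 -m handwheel '[[0,0,0,0,0],[0,0,0,0,0]]'
```

```text
time_s: 4.1
ee_pos: [470.2, 170.5, 120.9]
ee_rot: [[0.249, -0.968, 0.0], [-0.968, -0.249, 0.001], [-0.001, -0.0, -1.0]]
wrist_force: [0.5, -0.6, -1.0]
opening: 0.002
time_s: 4.47
ee_pos: [472.1, 171.0, 120.9]
ee_rot: [[0.249, -0.968, 0.0], [-0.968, -0.249, 0.001], [-0.001, -0.0, -1.0]]
wrist_force: [0.3, 0.7, 0.1]
opening: -0.003
time_s: 4.72
ee_pos: [472.1, 171.0, 120.9]
ee_rot: [[0.249, -0.968, 0.0], [-0.968, -0.249, 0.001], [-0.001, -0.0, -1.0]]
wrist_force: [0.0, -0.2, -0.5]
opening: 0.003
```

```bash
m(){ grep -E 'ee_pos|force'; }; python3 -m handwheel '[[0,0,-0.005,0,0],[0,0,-0.005,0,0]]'|m; python3 -m handwheel '[[0,0,-0.005,0,0],[0,0,-0.005,0,0]]'|m; python3 -m handwheel '[[0,0,-0.005,0,0],[0,0,-0.005,0,0]]'|m;python3 -m handwheel '[[0,0,-0.005,0,0],[0,0,-0.005,0,0]]'|m
```

```text
ee_pos: [473.2, 171.3, 121.0]
wrist_force: [0.0, 0.6, -0.3]
ee_pos: [474.2, 171.5, 121.0]
wrist_force: [0.2, -0.7, -0.8]
ee_pos: [475.3, 171.8, 121.0]
wrist_force: [-0.0, -0.3, 0.2]
ee_pos: [476.3, 172.0, 121.0]
wrist_force: [-0.0, -0.0, 0.5]
```

```bash
m(){ grep -E 'ee_pos|force'; }; python3 -m handwheel '[[0,0,-0.005,0,0],[0,0,-0.005,0,0]]'|m; python3 -m handwheel '[[0,0,-0.005,0,0],[0,0,-0.005,0,0]]'|m
python3 - <<'E'
from bench import *
import cv2
d=get_image('wrist'); cv2.imwrite('pics/wrist3.png',cv2.resize(d['frame'][90:260,170:350],None,fx=3.3,fy=3.3,interpolation=cv2.INTER_CUBIC))
d=get_image('side'); cv2.imwrite('pics/side3.png',cv2.resize(d['frame'][190:260,220:310],None,fx=7,fy=7,interpolation=cv2.INTER_CUBIC))
E
```

```text
ee_pos: [477.3, 172.3, 121.0]
wrist_force: [-0.0, 0.3, -0.0]
ee_pos: [478.0, 172.5, 121.0]
wrist_force: [-2.5, -1.2, 0.9]
```

View pics/wrist3.png

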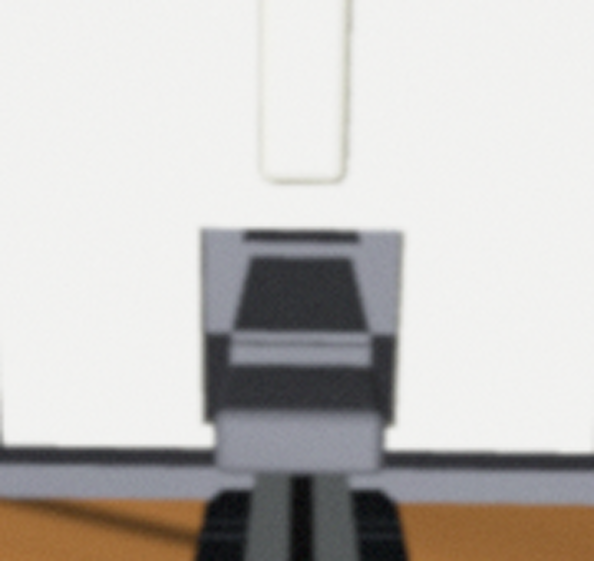

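View pics/side3.png

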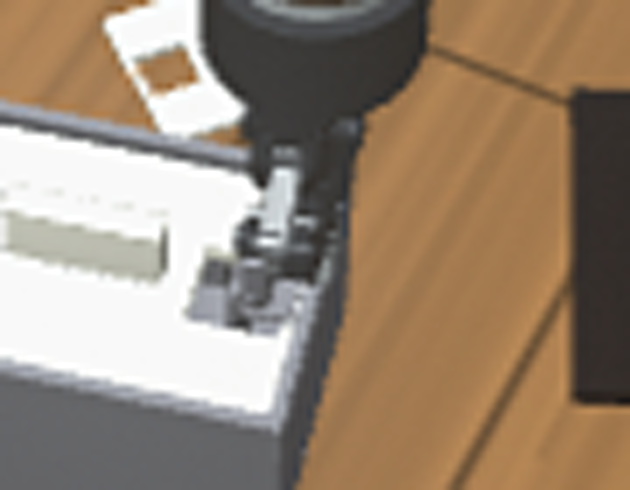

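Contact came at about TCP x 477.5, with force 2.6 N. I'll press on 1 mm at a time.

```bash
m(){ grep -E 'ee_pos|force'; }; python3 -m handwheel '[[0,0,-0.005,0,0],[0,0,-0.005,0,0]]'|m; python3 -m handwheel '[[0,0,-0.005,0,0],[0,0,-0.005,0,0]]'|m;  python3 - <<'E'
from bench import *
import cv2
d=get_image('wrist'); cv2.imwrite('pics/wrist4.png',cv2.resize(d['frame'][90:260,170:350],None,fx=3.3,fy=3.3,interpolation=cv2.INTER_CUBIC))
E
```

```text
ee_pos: [478.9, 172.7, 120.9]
wrist_force: [-2.8, -0.2, 2.0]
ee_pos: [479.8, 172.9, 120.9]
wrist_force: [-3.7, -0.2, 2.8]
```

View pics/wrist4.png

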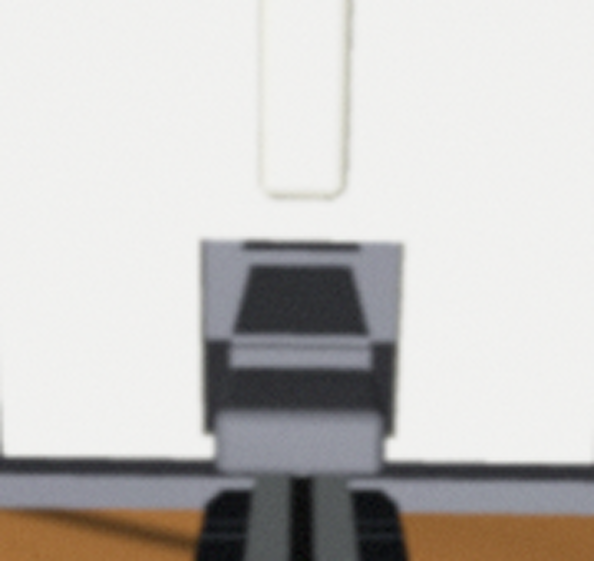

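```bash
m(){ grep -E 'ee_pos|force'; }; python3 -m handwheel '[[0,0,-0.005,0,0],[0,0,-0.005,0,0]]'|m; python3 -m handwheel '[[0,0,-0.005,0,0],[0,0,-0.005,0,0]]'|m;  python3 - <<'E'
from bench import *
import cv2
d=get_image('wrist'); cv2.imwrite('pics/wrist5.png',cv2.resize(d['frame'][90:260,170:350],None,fx=3.3,fy=3.3,interpolation=cv2.INTER_CUBIC))
E
```

```text
ee_pos: [480.7, 173.2, 121.0]
wrist_force: [-3.7, -1.1, 2.6]
ee_pos: [481.7, 173.4, 121.0]
wrist_force: [-5.5, -2.0, 3.4]
```

View pics/wrist5.png

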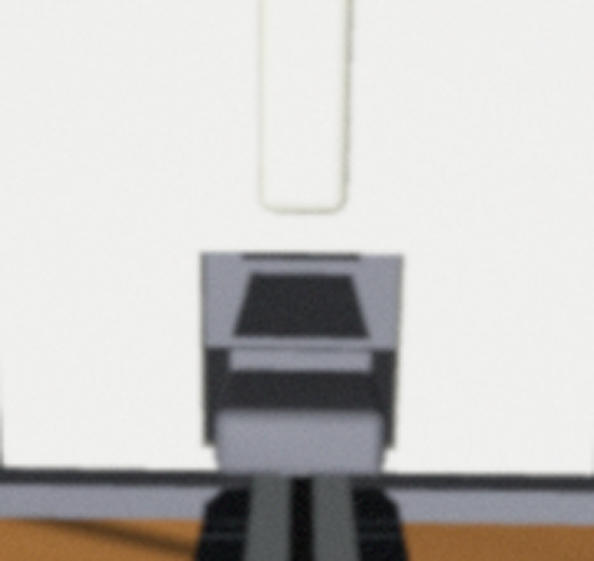

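```bash
m(){ grep -E 'ee_pos|force'; }; python3 -m handwheel '[[0,0,-0.004,0,0],[0,0,-0.004,0,0]]'|m;  python3 - <<'E'
from bench import *
import cv2
d=get_image('wrist'); cv2.imwrite('pics/wrist6.png',cv2.resize(d['frame'][90:260,170:350],None,fx=3.3,fy=3.3,interpolation=cv2.INTER_CUBIC))
E
```

```text
ee_pos: [482.4, 173.6, 121.0]
wrist_force: [-4.4, -2.0, 4.1]
```

View pics/wrist6.png

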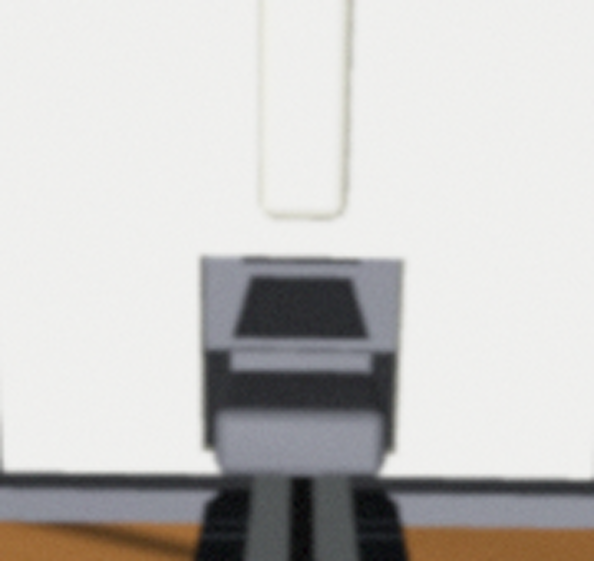

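```bash
m(){ grep -E 'ee_pos|force'; }; python3 -m handwheel '[[0,0,-0.004,0,0],[0,0,-0.004,0,0]]'|m;  python3 - <<'E'
from bench import *
import cv2
d=get_image('wrist'); cv2.imwrite('pics/wrist7.png',cv2.resize(d['frame'][90:260,170:350],None,fx=3.3,fy=3.3,interpolation=cv2.INTER_CUBIC))
E
```

```text
ee_pos: [483.0, 173.7, 121.0]
wrist_force: [-5.4, -1.2, 4.8]
```

View pics/wrist7.png

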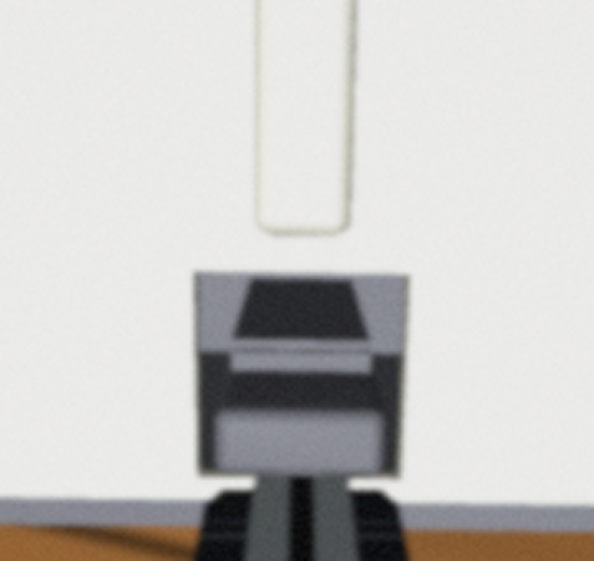

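The panel has popped up: the rib looks wider and the panel edge now hides the inner rim. I'll back off level, then rise.

```bash
python3 -m handwheel '[[0,0,0.03,0,0],[0,0,0.06,0,0],[0,0,0.06,0,0],[0,0,0.06,-0.2,0],[0,0,0.06,-0.4,0],[0.6,0,0.06,-0.5,0],[0.6,0,0.06,-0.5,0],[0.6,0,0.06,-0.5,0]]'
python3 - <<'E'
from bench import *
import cv2,numpy as np
s=get_state(); print(s['ee_pos'],s['opening'])
for n in ['wrist','side']:
    d=get_image(n); cv2.imwrite(f'pics/{n}8.png',d['frame'])
    np.savez(f'pics/{n}8.npz',ee_pos=s['ee_pos'],ee_rot=s['ee_rot'],**{k:np.array(v) for k,v in d.items()})
E
```

```text
time_s: 9.02
ee_pos: [471.1, 170.7, 219.9]
ee_rot: [[0.249, -0.968, -0.003], [-0.968, -0.249, -0.0], [-0.001, 0.003, -1.0]]
wrist_force: [-0.3, -1.1, -0.3]
opening: 0.6
[471.07830658 170.70357034 219.86077779] 0.6002881441435317
```

View pics/wrist8.png

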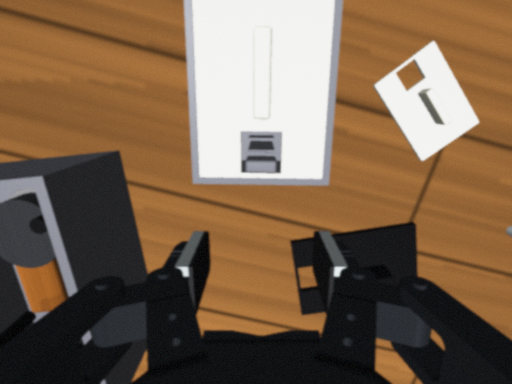

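View pics/side8.png

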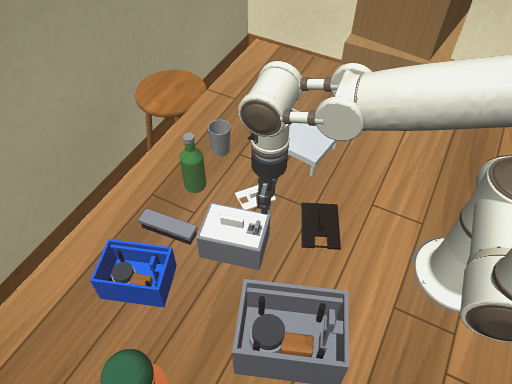

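Run:
```python
from h import *
d=load('wrist8'); Tt=np.eye(4); Tt[:3,:3]=d['ee_rot']; Tt[:3,3]=d['ee_pos']; T=Tt@d['T_tool_cam']
R=[onz(d,u,v,124,T) for u,v in[(262.5,27),(262,118)]]; m=np.mean(R,0); e=R[0]-R[1]
print(np.round(R,1),np.linalg.norm(e),np.degrees(np.arctan2(e[1],e[0])),m, 'tool shift',Tt[:3,:3].T@(m-Tt[:3,3]))
```

```text
[[584.2 198.9 124. ]
 [527.7 184.6 124. ]] 58.31451497070857 14.186408813239838 [555.96783876 191.72706426 124.        ] tool shift [  0.88362048 -87.76939895  95.56809357]
```

```bash
python3 -m handwheel '[[0.5,0.004,-0.2,0,0],[0.5,0.004,-0.44,0,0],[0.5,0.004,-0.44,0.1,0],[0.5,0.004,-0.44,0.3,0],[0.5,0.004,-0.44,0.3,0],[0.5,0.004,-0.44,0.3,0]]'
python3 - <<'E'
from bench import *
import cv2,numpy as np
s=get_state(); print(s['ee_pos'],s['opening'])
for n in ['wrist','side']:
    d=get_image(n); f=d['frame']
    if n=='side': f=cv2.resize(f[150:280,170:330],None,fx=4,fy=4,interpolation=cv2.INTER_CUBIC)
    cv2.imwrite(f'pics/{n}9.png',f)
E
```

```text
time_s: 9.88
ee_pos: [556.2, 191.8, 159.8]
ee_rot: [[0.249, -0.968, -0.004], [-0.968, -0.249, -0.0], [-0.001, 0.004, -1.0]]
wrist_force: [0.3, -0.4, 0.1]
opening: 0.5
[556.22382766 191.83573491 159.82000252] 0.4996516392545014
```

View pics/wrist9.png

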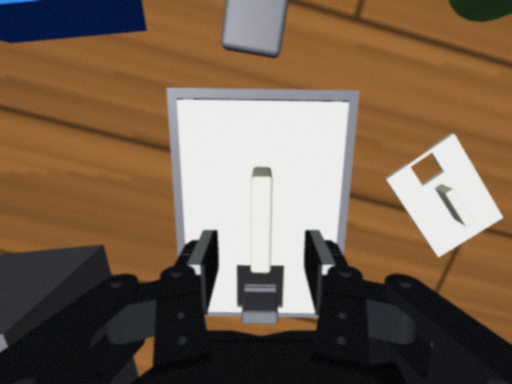

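View pics/side9.png

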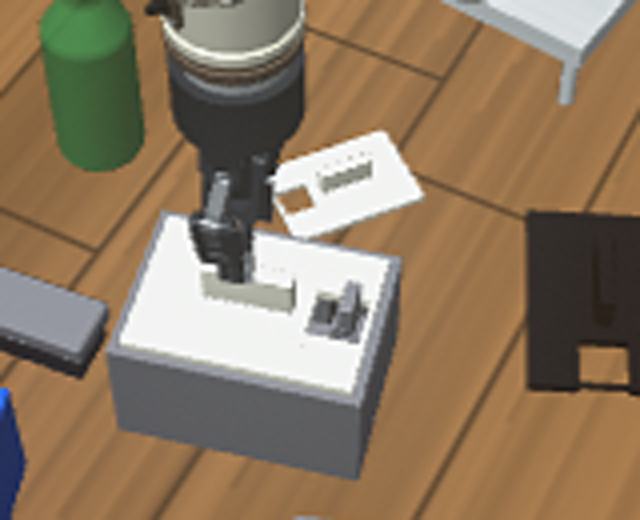

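The rib is centred between the fingers at (261,220). I'll descend and close.

```bash
python3 -m handwheel '[[0.5,0,0,0.12,0],[0.5,0,0,0.2,0],[0.5,0,0,0.235,0],[0.5,0,0,0.235,0],[0.5,0,0,0.235,0]]'; python3 -m handwheel '[[0.3,0,0,0,0],[0,0,0,0,0],[0,0,0,0,0],[0,0,0,0,0],[0,0,0,0,0],[0,0,0,0,0],[0,0,0,0,0]]'
```

```text
time_s: 10.6
ee_pos: [557.5, 192.1, 114.9]
ee_rot: [[0.249, -0.968, -0.0], [-0.968, -0.249, 0.0], [-0.0, -0.0, -1.0]]
wrist_force: [-0.5, -0.3, 0.3]
opening: 0.5
time_s: 11.48
ee_pos: [557.9, 192.1, 115.1]
ee_rot: [[0.249, -0.968, 0.001], [-0.968, -0.249, 0.001], [-0.0, -0.001, -1.0]]
wrist_force: [1.8, 0.1, 0.6]
opening: 0.128
```

```bash
python3 -m handwheel '[[0,0,0,-0.02,0],[0,0,0,-0.05,0],[0,0,0,-0.05,0]]'; python3 -m handwheel '[[0,0,0,-0.05,0],[0,0,0,-0.12,0],[0,0,0,-0.2,0],[0,0,0,-0.3,0],[0,0,0,-0.35,0],[0,0,0,-0.35,0],[0,0,0,-0.35,0]]';python3 - <<'E'
from bench import *
import cv2,numpy as np
s=get_state(); print(s['ee_pos'],s['opening'])
for n in ['wrist','side']:
    d=get_image(n); f=d['frame']
    if n=='side': f=cv2.resize(f[110:280,150:350],None,fx=3,fy=3,interpolation=cv2.INTER_CUBIC)
    cv2.imwrite(f'pics/{n}10.png',f)
E
```

```text
time_s: 11.85
ee_pos: [557.8, 192.1, 125.4]
ee_rot: [[0.25, -0.968, 0.001], [-0.968, -0.25, 0.0], [-0.0, -0.001, -1.0]]
wrist_force: [-0.7, 0.1, -0.6]
opening: 0.128
time_s: 12.72
ee_pos: [557.2, 192.0, 194.7]
ee_rot: [[0.249, -0.968, -0.001], [-0.968, -0.249, 0.0], [-0.0, 0.001, -1.0]]
wrist_force: [1.0, 0.4, -0.8]
opening: 0.124
[557.23527817 191.9950171  194.66825811] 0.12355416017231496
```

View pics/wrist10.png

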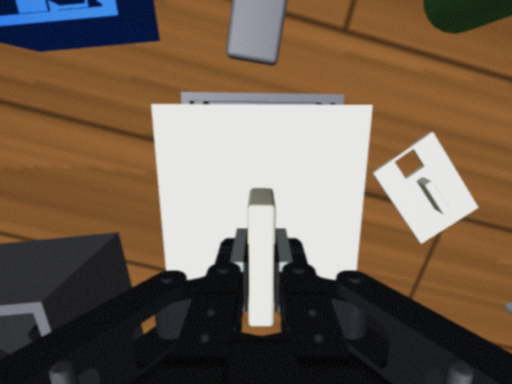

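View pics/side10.png

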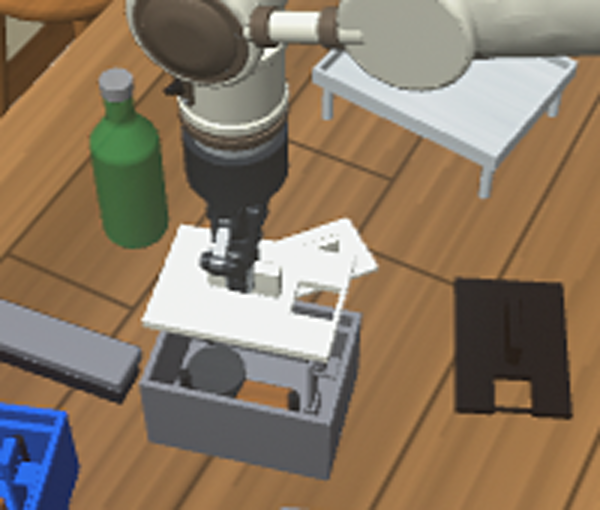

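```bash
python3 -m handwheel '[[0,0.15,0.04,0,0],[0,0.35,0.09,0,0],[0,0.6,0.15,0,0],[0,0.8,0.2,0,0],[0,0.95,0.24,0,0],[0,1,0.25,0,0],[0,1,0.25,0,0]]'; python3 -m handwheel '[[0,0.2,0.05,0,0.05],[0,0.4,0.1,0,0.12],[0,0.65,0.16,0,0.2],[0,0.85,0.21,0,0.24],[0,0.96,0.24,0,0.24],[0,1,0.26,0,0.24],[0,1,0.26,0,0.24],[0,1,0.26,0,0.24]]'
python3 - <<'E'
from bench import *
import cv2,numpy as np
s=get_state(); print(s['ee_pos'],s['opening'])
for n in ['wrist','side','scene']:
    d=get_image(n); f=d['frame']
    cv2.imwrite(f'pics/{n}11.png',f)
    np.savez(f'pics/{n}11.npz',ee_pos=s['ee_pos'],ee_rot=s['ee_rot'],**{k:np.array(v) for k,v in d.items()})
E
```

```text
time_s: 13.7
ee_pos: [558.5, -14.1, 194.0]
ee_rot: [[0.249, -0.969, -0.002], [-0.969, -0.249, 0.001], [-0.001, 0.002, -1.0]]
wrist_force: [-0.7, 0.2, -0.7]
opening: 0.126
time_s: 14.7
ee_pos: [558.0, -219.3, 193.7]
ee_rot: [[-0.124, -0.992, -0.002], [-0.992, 0.124, 0.001], [-0.001, 0.002, -1.0]]
wrist_force: [0.5, 0.3, -1.8]
opening: 0.125
[ 557.97748932 -219.33377461  193.71368697] 0.12463780893959005
```

View pics/wrist11.png

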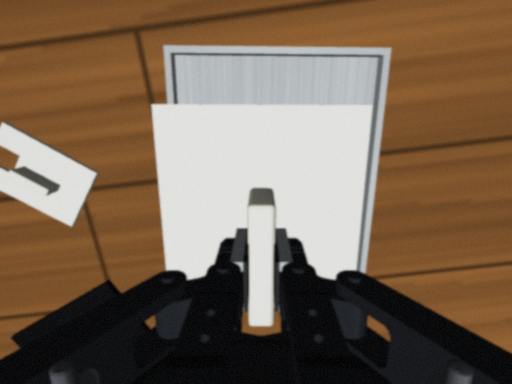

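View pics/scene11.png

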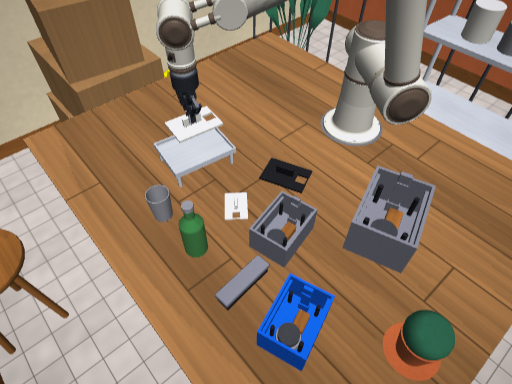

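Run:
```python
from h import *
d=load('wrist11'); Tt=np.eye(4); Tt[:3,:3]=d['ee_rot']; Tt[:3,3]=d['ee_pos']; T=Tt@d['T_tool_cam']
P=[onz(d,u,v,72,T) for u,v in[(164.5,45.5),(391.5,47.5)]]; e=P[0]-P[1]; yaw=np.degrees(np.arctan2(e[1],e[0]))-90
m=np.mean(P,0); a=np.radians(yaw); c=m[:2]-110*np.array([np.cos(a),np.sin(a)])
print(np.round(P,1),np.linalg.norm(e),yaw,'centre',c)
for c in (c,[556,-225.6]): print('tool shift to centre',(Tt[:3,:3].T@(np.r_[c,0]-Tt[:3,3]))[:2])
```

```text
[[ 675.9 -161.6   72. ]
 [ 653.6 -329.4   72. ]] 169.25863045981055 -7.562440151980994 centre [ 555.70017203 -231.05287224]
tool shift to centre [12.13768185  0.39604969]
tool shift to centre [6.68958638 0.77276775]
```

```bash
python3 -m handwheel '[[0,0.02,-0.01,0.05,0],[0,0.045,-0.01,0.15,0],[0,0.045,-0.01,0.28,0],[0,0.045,-0.01,0.4,0],[0,0.045,-0.01,0.46,0],[0,0.045,-0.01,0.48,0],[0,0.045,-0.01,0.48,0],[0,0.045,-0.01,0.48,0]]'
python3 - <<'E'
from bench import *
import cv2,numpy as np
for n in ['wrist','side']:
    d=get_image(n); f=d['frame']
    if n=='side': f=cv2.resize(f[60:190,220:370],None,fx=4,fy=4,interpolation=cv2.INTER_CUBIC)
    cv2.imwrite(f'pics/{n}12.png',f)
E
```

```text
time_s: 15.85
ee_pos: [559.4, -229.4, 98.9]
ee_rot: [[-0.124, -0.992, -0.0], [-0.992, 0.124, -0.0], [0.0, -0.0, -1.0]]
wrist_force: [0.3, -0.1, -1.5]
opening: 0.126
```

View pics/wrist12.png

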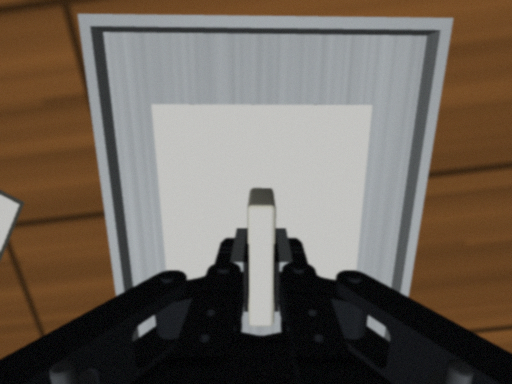

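View pics/side12.png

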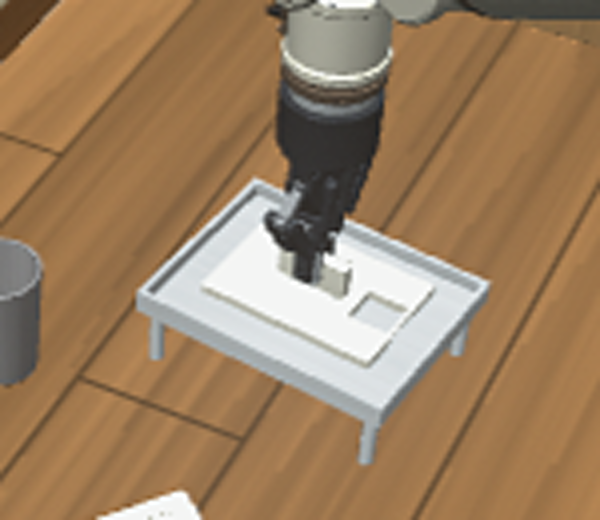

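The panel hangs inside the tray's edge with margin all round. I'll lower it gently until it touches.

```bash
m(){ grep -E 'ee_pos|force'; }; python3 -m handwheel '[[0,0,0,0.015,0],[0,0,0,0.03,0],[0,0,0,0.03,0]]'|m; python3 -m handwheel '[[0,0,0,0.01,0],[0,0,0,0.01,0]]'|m; python3 -m handwheel '[[0,0,0,0.006,0],[0,0,0,0.006,0]]'|m
```

```text
ee_pos: [558.9, -229.0, 92.3]
wrist_force: [-0.5, -0.6, -1.1]
ee_pos: [558.8, -229.0, 90.0]
wrist_force: [-0.7, -0.3, -0.0]
ee_pos: [558.9, -229.1, 89.7]
wrist_force: [-2.9, 1.9, 4.5]
```

Touchdown at TCP z about 89.7, close to the expected 89. I'll release and retreat.

```bash
python3 -m handwheel '[[0.3,0,0,0,0],[0.5,0,0,0,0],[0.5,0,0,0,0],[0.5,0,0,0,0]]'; python3 -m handwheel '[[0.5,0,0,-0.1,0],[0.5,0,0,-0.3,0],[0.5,0,0,-0.5,0],[0.5,0,0,-0.7,0],[0.5,0,0,-0.7,0],[0.5,0,0,-0.7,0]]'
python3 - <<'E'
from bench import *
import cv2,numpy as np
s=get_state()
for n in ['wrist','side','scene']:
    d=get_image(n); f=d['frame']
    np.savez(f'pics/{n}13.npz',ee_pos=s['ee_pos'],ee_rot=s['ee_rot'],**{k:np.array(v) for k,v in d.items()})
    if n=='side': f=cv2.resize(f[60:190,220:370],None,fx=4,fy=4,interpolation=cv2.INTER_CUBIC)
    cv2.imwrite(f'pics/{n}13.png',f)
E
```

```text
time_s: 17.32
ee_pos: [558.9, -229.1, 89.6]
ee_rot: [[-0.124, -0.992, -0.001], [-0.992, 0.124, 0.001], [-0.0, 0.001, -1.0]]
wrist_force: [-0.1, 0.0, 0.2]
opening: 0.498
time_s: 18.08
ee_pos: [559.0, -229.1, 230.0]
ee_rot: [[-0.124, -0.992, -0.001], [-0.992, 0.124, 0.0], [-0.0, 0.001, -1.0]]
wrist_force: [-0.4, -0.3, 0.1]
opening: 0.498
```

View pics/wrist13.png

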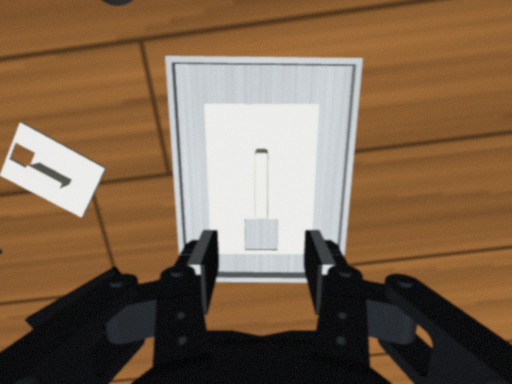

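View pics/side13.png

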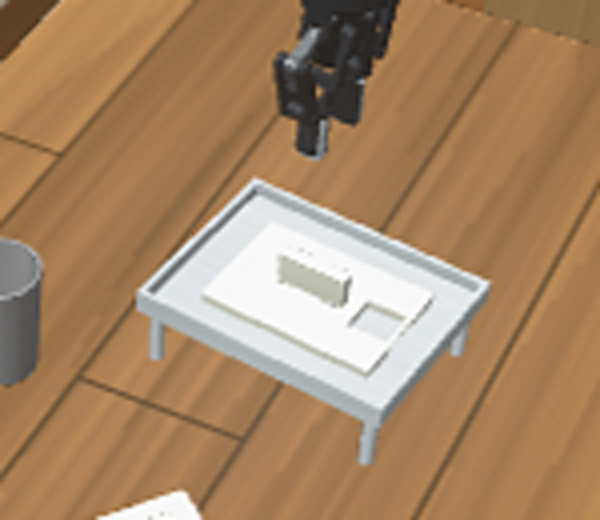

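View pics/scene13.png

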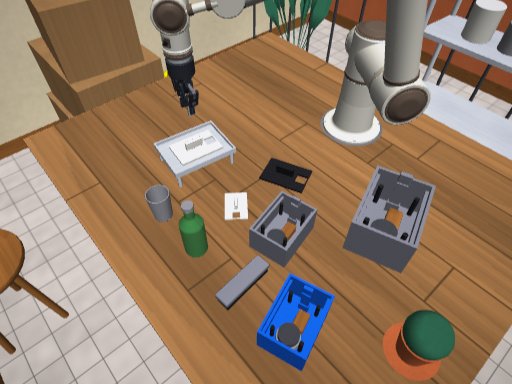

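The panel lies flat and rib up, well inside the tray edge: (205,104) to (315,253) in the wrist view. The gripper is clear of it, and the tumbler, bottle and brush are still at their starting pixels. I'm handing in.

Run:
```python
from bench import *
s=get_state(); print(s['time_s'],s['wrist_force'],s['qd']); print(job_done())
```

```text
18.225 [ 0.04064627  0.30315661 -0.36453302] [-0.04937683  0.17988816 -0.08649007  0.02237944  0.0037979   0.02338711]
the job is handed in; nothing more can be done
None
```

The panel is off the caddy and lying flat, rib up, in the tier's tray, and the job was handed in at 18.2 s. No verdict is reported.

- **Tab:** I pressed it with the shut fingertips about 107 mm above the bench. Contact came about 5.5 mm before the panel popped up, at roughly 5.5 N horizontally (about 7.3 N in all).
- **Panel:** I gripped it by the rib, lifted it straight up with no sign of snagging, and carried it to the tier. I lowered it until the wrist felt the tray floor at TCP height 89.7 mm (about 89 expected), then let go.
- **Last checks:** The wrist, side and scene pictures show the panel flat near the tray's middle with margin on every side. The gripper was about 140 mm clear with wrist force near zero, and the tumbler, bottle and brush had not visibly moved.
- **Disagreement:** Two estimates of the tier's centre differed by about 5 mm in y, so I used a point between them. That is well inside the 40 mm allowed.

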